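# Put the culture dish under the sprung magnifier and hold the lens over it

## Task

Pick up the small closed dish from the bench, keep it level, and set it down gently, centred, on the raised round stage of the dish viewer, then let go of it. Then take the viewer's magnifier arm by its upright handle, swing it against its spring over the dish all the way to its stop, and hold it there: the program finishes while still holding the arm at the stop (it springs back if let go). Leave the crucible, the small bottle and the jar where they stand.

Things in the scene. Friction and masses are not known exactly. Their poses are not given: they have to be found in the camera images.
- dish_center (a point): Centre of the closed dish: a flat round lidded dish of clear plastic with a white paper disc under the lid, 60 mm diameter, 16 mm tall, about 30 g; this point is on its axis, half-way up (8 mm above its underside), z up. It starts flat on the bench, well to the left or to the right of the viewer. Grasp it across its diameter, in any direction.
- stage_top (a point): Centre of the top of the viewer's fixed raised stage: white disc, 44 mm diameter, 6 mm thick, on a 28 mm post, top 50 mm above the bench (narrower than the dish, so fingertips can pass beside it). Axes: z up, x level, from the stage to the arm's pivot column 110 mm away (column and hub 104 mm high, hub 32 mm diameter). Base plate below: 200 x 110 mm, 12 mm high. The viewer's place and yaw vary.
- pivot (a point): Point on the vertical pivot axis of the magnifier arm, at the arm's mid height 92 mm above the bench; axes as the viewer's (x away from the stage, z up).
- lens_arm (a joint): Magnifier arm angle about its vertical pivot, rad: 0 = swung out at rest (to the viewer's +y side), 1.4 = at its stop, lens over the stage, arm pointing from pivot along the viewer's -x. Grows counter-clockwise from above. A spring pulls it back to 0: 1.3 N at the handle to start, 4.2 N at the stop. Flat bar 14 mm wide, 88 to 96 mm above the bench; 70 mm lens ring 110 mm from the pivot.
- handle (a point): Middle of the magnifier arm's handle: an upright black round post, 14 mm diameter, at the arm's free end 168 mm from the pivot axis, reaching from 96 to 151 mm above the bench. This point is on its axis, 126 mm above the bench and 30 mm above the arm's top face. Moves with the arm; its x axis points along the arm towards the pivot.
- crucible_center (a point): Bystander: small empty porcelain crucible, an open white cup 44 mm across its mouth, 28 mm at its foot, 34 mm tall, this point half-way up. It starts on the bench on the other side from the closed dish.
- vial_center (a point): Bystander: small amber bottle with a cap, 42 mm diameter, 75 mm tall, this point half-way up.
- jar_center (a point): Bystander: white jar with a cap, 64 mm diameter, 75 mm tall, this point half-way up.
Mind the look-alikes: they are no part of the job. There is more than one size of the part that bears dish_center; the job needs the middle-sized.

How it is judged (in metres and radians):
On the way:
1. the closed dish lies level and centred on the stage, let go, with the magnifier arm still swung out (horizontal distance between dish_center and stage_top below 0.01 m and z of dish_center in the frame of stage_top between 0.005 and 0.011 m and angle between dish_center's own z axis and vertical below 0.1 rad and contact force between dish and the fingers below 0.05 N and value of joint lens_arm below 0.5 rad), for 0.2 s.
At the end, for the whole second after the job is handed in: The robot is still holding the magnifier arm (more than 1 N on it) within 0.06 rad of its stop (joint above 1.34 rad), while the closed dish lies untouched on the stage, level within 0.1 rad and centred within 10 mm (value of joint lens_arm above 1.34 rad and (contact force between lens_arm and the fingers above 1 N or contact force between lens_arm and the arm above 1 N) and contact force between lens_arm and dish below 0.05 N and contact force between dish and the fingers below 0.05 N and horizontal distance between dish_center and stage_top below 0.01 m and z of dish_center in the frame of stage_top between 0.005 and 0.011 m and angle between dish_center's own z axis and vertical below 0.1 rad); the arm keeps its last pose, push and grip.
It fails at once if the closed dish is tipped by more than about 30 degrees (angle between dish_center's own z axis and vertical above 0.5 rad).
It fails at once if the closed dish is dropped: out of the robot's grip more than 15 mm above its place on the stage (height (world z) of dish_center above 0.073 m and contact force between dish and the fingers below 0.01 N and contact force between dish and the arm below 0.01 N).
It fails at once if the crucible is moved by more than 30 mm (distance of crucible_center from where it was at the start of the episode above 0.03 m).
It fails at once if the small bottle is moved by more than 30 mm (distance of vial_center from where it was at the start of the episode above 0.03 m).
It fails at once if the jar is moved by more than 30 mm (distance of jar_center from where it was at the start of the episode above 0.03 m).
It also fails if it takes over 64 s, if anything falls off the work surface, if the arm or the gripper's body presses on something with over 40 N, if the wrist force passes 120 N, or if a joint passes its speed limit or range.

## Robot

A 6-joint arm with a two-finger parallel gripper is mounted at the origin on the work surface. World frame = base frame: x ahead of the robot, y to its left, z up, the work surface at z = 0. Lengths are in m, angles in degrees, forces in N, time in s.
With the tool pointing down it reaches from about 0.325 to 0.9 m from the base axis. Payload 6.1 kg.
Tool frame: the origin (TCP) lies on the mounting face of the last link; the fingertips stand ahead of it and the grasp point (between the pads) lies 164 mm ahead of it (manip.tips_ahead is the z of the fingertips in the tool frame, in m); z points along the fingers, y is the line along which they close (so a half turn about z gives the same grasp; the last joint's range is limited). The gripper opens to 87 mm and grips with 3 to 60 N. Pads are 19 mm wide; open, the fingers measure 117 mm over their backs; the gripper's body (75 mm by 190 mm) begins 51 mm behind the grasp point.
Start: joints at [-7.225, 12.628, 87.462, -0, 79.91, -7.225], TCP at [0.625, -0, 0.405] pointing down, gripper open.
Joint ranges: [-170.65, 170.65], [-52.31, 119.04], [5.05, 147.46], [-71.25, 251.25], [11.57, 151.72], [-153.62, 153.62]. Speed limits (degrees/s): [147.25, 147.25, 172.46, 180, 180, 180].

## Interface

Orientations are given as a 3x3 rotation matrix whose columns are the frame's x, y, z axes.
In Python, from rig import status, optics, workorder, spotter, manip gives the robot as it stands. The module is installed in compiled form; this text tells all that it offers.
- The arm moves only by the shell command python3 -m crank 'ROWS'. ROWS is JSON, a list of rows, each a list of 7 numbers: the turn, a rotation vector about the tool's x, y, z in rad, then the shift along the tool's x, y, z in cm, then the finger opening in cm, from 0 to 8.7. A call has 1 to 12 rows; each row is the pose to reach, as a shift and turn from the pose commanded when the call began, along the tool's axes at that moment; what a row does not reach only later rows make up. A row lasts 1/12 s, in which the tool goes at most 41.7 mm and 7.16 degrees, less where a joint would pass 70% of its speed; a pose out of reach is approached as far as the arm can. A call with a gripper value outside its range is refused whole. The fingers move at their own pace and stop on an object; the grip force is fixed at half the most. Time passes only in rows, so rows that repeat a pose let the fingers close. It gives the time, the measured TCP pose, the force, the opening and the grip force at its end, in the units of the state.
- status.get_obs(): the state, without advancing time (a new reading comes with each control period).
- optics.get_image(name): name is "scene" or "side" or "wrist"; returns a dict with "image" (400x640x3 uint8, red, green, blue), "mtx" (3x3 intrinsics, pixels), "T" (4x4, takes a point from camera to world coordinates). Camera axes: x right, y down, z forward; pixel columns grow to the right and rows downward; lengths in m; the calibration is good to about 2 mm. A picture is of the moment at which its call begins. There is no depth.
- workorder.job_done(): hands the job in; it is judged then, once.
Trained networks look in the newest picture that a camera, given by its name, has taken for a name from the list of things; names that differ only in an ending like _2 or _b are one class to them, and where a whole thing is asked for, a point or a joint stands for the part that bears it (a point fixed in the world has none). Each returns a list of dicts, best first, with "conf" (0 to 1); they miss things now and then, are a little off and sometimes report something else, mostly with a low value. They report only what shows in the picture. A call takes as long as a camera call. They do not tell look-alikes from the thing itself.
- spotter.look_for(query, camera): "xyz" ([x, y, z] in m, in world coordinates, good to about 4 mm: the middle of the surface that is visible of it).
- spotter.outline_of(query, camera): "mask" (400x640 bool, what is visible of it).
- spotter.pinpoint(query, camera): "xyz" ([x, y, z] in m, in world coordinates, good to about 4 mm: a listed point, or the origin of a listed thing).
The state is a dict: "t": time; "joints": joint angles; "joint_vel": joint speeds; "tau": joint torques, N m; "ee_pos": TCP position; "orientation": TCP orientation; "contact_force": force on the tool from outside, world axes, zero at the start; "ft_torque": the same for the moment, N m; "gripper_width": opening from 0.0 (shut) to 1.0 (fully open); "finger_force": force on a finger pad.
Only numpy, scipy, OpenCV 4.12 (cv2) and the standard library are available. Lean on these libraries where they do the work, as an engineer would, in place of code of your own. Each camera call takes 0.05 s, during which the arm holds its last target. There are 200 camera calls.

## Working session

There is one attempt and no reset: what is moved stays moved. The work goes in short steps, Python scripts to look and compute and a shell command to move; the robot and the scene stay as the last step left them, time stands still between calls to the robot, and variables do not carry over. Pictures are saved under pics/ and viewed, at most 10 in all, crops included, and the job is handed in when it is done.

```bash
mkdir -p pics
cat > h.py <<'E'
import numpy as np, cv2
from rig import status, optics, workorder, spotter, manip
def snap(c,fn=None):
    d=optics.get_image(c)
    if fn: cv2.imwrite('pics/'+fn,d['image'][:,:,::-1])
    return d
def proj(d,p):
    T=np.linalg.inv(d['T']);q=T[:3,:3]@np.array(p)+T[:3,3];u=d['mtx']@q;return (u[:2]/u[2]).round(0)
def ray(d,uv,z):
    r=d['T'][:3,:3]@np.linalg.inv(d['mtx'])@[uv[0],uv[1],1];o=d['T'][:3,3];return o+r*(z-o[2])/r[2]
def totool(dw): return status.get_obs()['orientation']and 0
E
python3 - <<'E'
from h import *
a=snap('scene','s0.png');b=snap('side','d0.png')
cv2.imwrite('pics/both.png',cv2.resize(np.hstack([a['image'],b['image']])[:,:,::-1],(800,250)))
print(manip.tips_ahead,a['T'].round(2),b['T'].round(2))
for c,d in (('scene',a),('side',b)):
  for n in ['dish_center','stage_top','pivot','handle','crucible_center','vial_center','jar_center']:
    for r in spotter.pinpoint(n,c): print(c,n,np.round(r['xyz'],3),round(r['conf'],2),proj(d,r['xyz']))
E
```

```text
0.1822 [[ 0.59  0.7  -0.41  0.98]
 [ 0.81 -0.5   0.3  -0.31]
 [ 0.   -0.51 -0.86  1.01]
 [ 0.    0.    0.    1.  ]] [[-0.98 -0.12  0.18  0.27]
 [-0.21  0.48 -0.85  1.18]
 [ 0.01 -0.87 -0.5   0.79]
 [ 0.    0.    0.    1.  ]]
scene dish_center [ 0.474 -0.39   0.01 ] 0.94 [185. 273.]
scene dish_center [ 0.37  -0.387  0.01 ] 0.73 [170. 243.]
scene dish_center [ 0.496 -0.282  0.002] 0.54 [226. 258.]
scene stage_top [ 0.512 -0.024  0.049] 0.94 [307. 206.]
scene pivot [0.617 0.009 0.091] 0.77 [339. 220.]
scene handle [0.536 0.163 0.124] 0.69 [367. 164.]
scene crucible_center [0.435 0.382 0.018] 0.53 [396. 131.]
scene vial_center [0.679 0.425 0.035] 0.82 [461. 171.]
scene vial_center [ 0.685 -0.416  0.036] 0.25 [211. 345.]
scene jar_center [ 0.685 -0.412  0.04 ] 0.68 [213. 343.]
side dish_center [0.618 0.012 0.09 ] 0.69 [296. 194.]
side dish_center [ 0.478 -0.392  0.008] 0.53 [356. 167.]
side dish_center [ 0.368 -0.387  0.011] 0.52 [383. 170.]
side dish_center [ 0.495 -0.278  0.002] 0.47 [347. 181.]
side stage_top [ 0.512 -0.023  0.051] 0.56 [330. 202.]
side pivot [0.618 0.013 0.088] 0.97 [296. 194.]
side pivot [ 0.513 -0.026  0.053] 0.67 [330. 202.]
side handle [0.536 0.156 0.128] 0.61 [310. 210.]
side crucible_center [0.432 0.386 0.017] 0.82 [327. 300.]
side jar_center [ 0.684 -0.416  0.032] 0.79 [309. 154.]
```

View pics/s0.png

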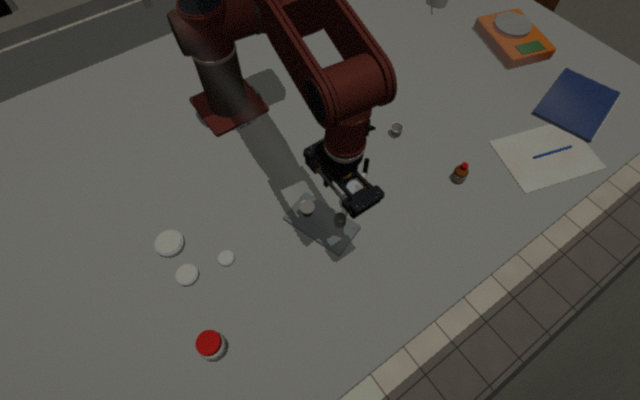

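View pics/d0.png

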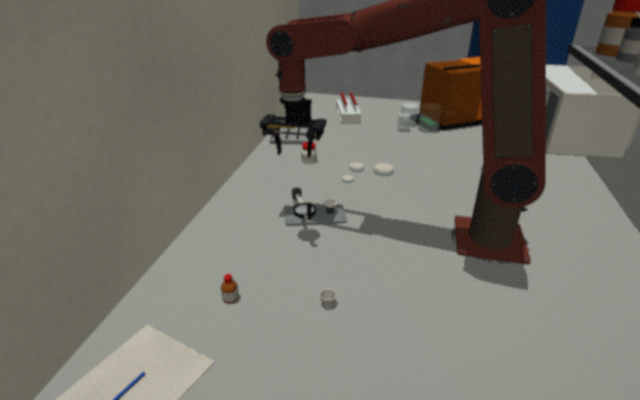

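The scene view shows three closed dishes: large at (170,243), middle at (187,274) and small at (226,258). The crucible is at (396,131), the bottle at (461,171) and the jar at (210,345). The middle dish fits the description, so I'll check its size.

Run:
```python
from h import *
a=snap('scene')
cv2.imwrite('pics/c1.png',cv2.resize(a['image'][220:310,130:260,::-1],(780,540),interpolation=cv2.INTER_CUBIC))
for r in spotter.outline_of('dish_center','scene'):
  m=r['mask'];c,_=cv2.findContours(m.astype('uint8'),0,2);c=max(c,key=cv2.contourArea)
  P=np.array([ray(a,p,0.012)[:2] for p in c[:,0]],np.float32)
  print(round(r['conf'],2),cv2.minEnclosingCircle(P),c[:,0].mean(0))
```

```text
0.97 ((0.37141773104667664, -0.38803213834762573), 0.043045345693826675) [170.         243.52272727]
0.68 ((0.4818635582923889, -0.3881903290748596), 0.0317918062210083) [184.14285714 275.07142857]
0.53 ((0.5004963874816895, -0.28139644861221313), 0.023986995220184326) [225.92 257.28]
```

View pics/c1.png

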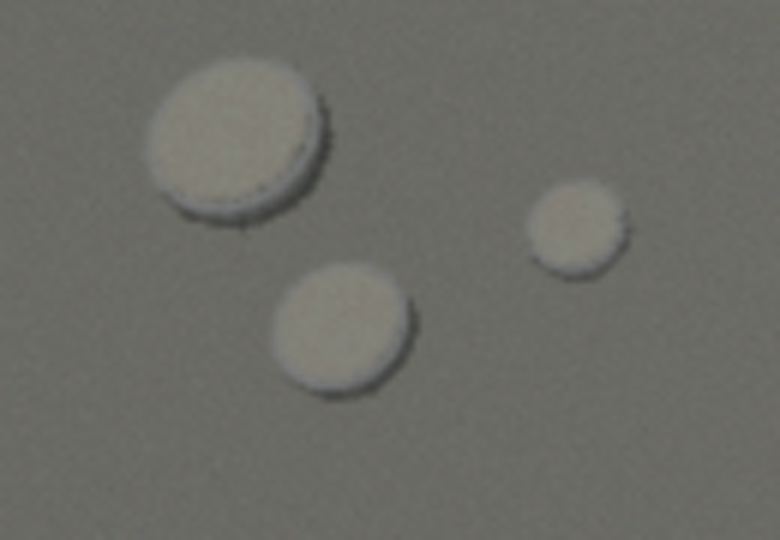

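The crop confirms it: the middle dish's outline measures about 63 mm across, between the large one (86 mm) and the small one (48 mm). It sits at about (0.477,-0.390).

```bash
cat >> h.py <<'E'
def plan(xyz,yaw):  # grasp-point target, tool straight down with tool y at world yaw deg (mod 180) -> row turn & shift cm
    from scipy.spatial.transform import Rotation as R
    o=status.get_obs();M=np.array(o['orientation']).reshape(3,3)
    best=None
    for k in (0,180):
        a=np.radians(yaw+k);y=np.array([np.cos(a),np.sin(a),0]);z=np.array([0,0,-1.]);G=np.c_[np.cross(y,z),y,z]
        w=R.from_matrix(M.T@G).as_rotvec()
        if best is None or np.linalg.norm(w)<np.linalg.norm(best):best=w
    s=M.T@(np.array(xyz)+[0,0,.164]-np.array(o['ee_pos']))*100
    print('grasp now',(np.array(o['ee_pos'])+.164*M[:,2]).round(4),'turn',best.round(3),'shift',s.round(2),'w',o['gripper_width'],'f',np.round(o['contact_force'],1),'t',o['t'])
E
python3 - <<'E'
from h import *
o=status.get_obs();print(o)
plan([.477,-.39,.12],108.4)
E
```

```text
{'t': 0.9, 'joints': array([-7.22402603e+00,  1.26257464e+01,  8.74618158e+01,  1.45071524e-04,
        7.99098801e+01, -7.22568514e+00]), 'joint_vel': array([-0.06485532, -0.0486745 ,  0.00935257, -0.03661799, -0.03696858,
        0.00866672]), 'tau': array([ 5.37160049e-04, -4.94551027e+01, -3.87714887e+01,  7.01667555e-02,
        4.67170682e-02,  3.58382806e-06]), 'ee_pos': array([6.24992800e-01, 8.08884416e-06, 4.04763690e-01]), 'orientation': array([[-2.85134039e-05,  9.99999999e-01,  4.45985024e-05],
       [ 1.00000000e+00,  2.85135440e-05, -3.14034135e-06],
       [-3.14161300e-06,  4.45984129e-05, -9.99999999e-01]]), 'contact_force': array([-0.72200589,  0.68393439,  0.3326743 ]), 'ft_torque': array([-0.01672111, -0.01864082,  0.0179399 ]), 'finger_force': 0.0, 'gripper_width': 0.9989162601832264}
grasp now [0.625  0.     0.2408] turn [ 0.   -0.    1.25] shift [-39.   -14.8   12.08] w 0.9989162601832264 f [-0.7  0.7  0.3] t 0.9
```

```bash
python3 -m crank '[[0,0,1.25,-39,-14.8,12.1,8.7],[0,0,1.25,-39,-14.8,12.1,8.7],[0,0,1.25,-39,-14.8,12.1,8.7],[0,0,1.25,-39,-14.8,12.1,8.7],[0,0,1.25,-39,-14.8,12.1,8.7],[0,0,1.25,-39,-14.8,12.1,8.7],[0,0,1.25,-39,-14.8,12.1,8.7],[0,0,1.25,-39,-14.8,12.1,8.7],[0,0,1.25,-39,-14.8,12.1,8.7],[0,0,1.25,-39,-14.8,12.1,8.7],[0,0,1.25,-39,-14.8,12.1,8.7],[0,0,1.25,-39,-14.8,12.1,8.7]]'
python3 -m crank '[[0,0,0,0,0,0,8.7],[0,0,0,0,0,0,8.7],[0,0,0,0,0,0,8.7]]'
python3 - <<'E'
from h import *
a=snap('wrist','w1.png')
for c in('wrist','side'):
 d=a if c=='wrist' else snap(c)
 for r in spotter.outline_of('dish_center',c):
  m=r['mask'];k,_=cv2.findContours(m.astype('uint8'),0,2);k=max(k,key=cv2.contourArea)
  P=np.array([ray(d,p,0.012)[:2] for p in k[:,0]],np.float32)
  print(c,round(r['conf'],2),cv2.minEnclosingCircle(P),k[:,0].mean(0))
 for r in spotter.pinpoint('dish_center',c): print(np.round(r['xyz'],4),r['conf'])
plan([.477,-.39,.011],108.4)
E
```

```text
t: 1.9
ee_pos: [0.4746, -0.3934, 0.2821]
orientation: [[0.951, 0.311, -0.002], [0.311, -0.951, 0.0], [-0.002, -0.001, -1.0]]
contact_force: [-0.7, -0.3, 0.1]
gripper_width: 1.0
finger_force: 0.0
t: 2.15
ee_pos: [0.4778, -0.3889, 0.2843]
orientation: [[0.948, 0.317, 0.001], [0.317, -0.948, -0.0], [0.001, 0.0, -1.0]]
contact_force: [-0.4, -1.0, -0.7]
gripper_width: 0.999
finger_force: 0.0
wrist 0.79 ((0.4975312352180481, -0.28366199135780334), 0.023501235991716385) [210.5875 142.6375]
[ 0.4972 -0.2826  0.0028] 0.92
[ 0.369  -0.3901  0.0123] 0.86
[ 0.481  -0.3877  0.0103] 0.81
side 0.58 ((0.36666592955589294, -0.3932802379131317), 0.057189155369997025) [383.63157895 169.10526316]
side 0.41 ((0.476677805185318, -0.38429200649261475), 0.047585610300302505) [355.9 167.5]
side 0.24 ((0.5753002166748047, -0.055943768471479416), 0.14615409076213837) [313.49152542 207.18644068]
[ 0.3697 -0.3911  0.0122] 0.76
[ 0.4955 -0.2774  0.0039] 0.62
[ 0.478  -0.3883  0.0102] 0.52
grasp now [ 0.4775 -0.3894  0.1201] turn [ 0.    -0.     0.001] shift [-0.06  0.04 10.91] w 0.9976140805313279 f [ 0.5 -0.1  0.4] t 2.45
```

View pics/w1.png

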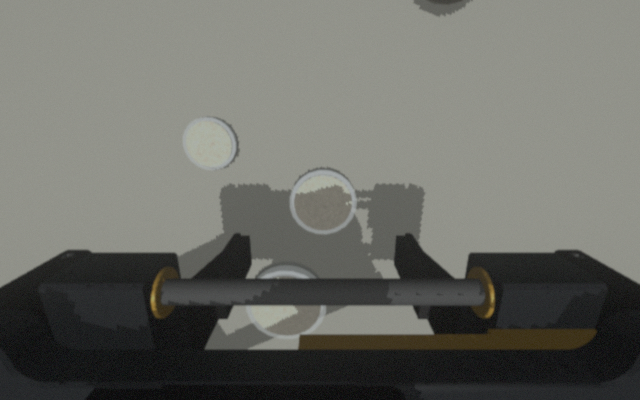

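The wrist view shows the middle dish at (323,201), about 66 px across, nearly centred between the fingers. The small one is at (210,143) and the large one at (285,300). I'll convert the middle one to a position.

Run:
```python
from h import *
d=snap('wrist')
for e in[(323,168),(323,235),(290,201),(357,201)]: print(ray(d,e,.014).round(4))
p=ray(d,(323,201.5),.014);print(p); plan([p[0],p[1],.0095],108.4)
```

```text
[ 0.5075 -0.3809  0.014 ]
[ 0.448  -0.4008  0.014 ]
[ 0.4699 -0.3625  0.014 ]
[ 0.4888 -0.4189  0.014 ]
[ 0.47879601 -0.39045614  0.014     ]
grasp now [ 0.4774 -0.3896  0.12  ] turn [ 0.    -0.     0.001] shift [ 0.11  0.13 11.05] w 0.9979054769769792 f [-0.7 -0.2 -0.5] t 2.5
```

```bash
python3 -m crank '[[0,0,0,0.1,0.1,4,8.7],[0,0,0,0.1,0.1,7,8.7],[0,0,0,0.1,0.1,9,8.7],[0,0,0,0.1,0.1,9.9,8.7],[0,0,0,0.1,0.1,9.9,8.7],[0,0,0,0.1,0.1,9.9,8.7],[0,0,0,0.1,0.1,9.9,6.8]]'
python3 -m crank '[[0,0,0,0,0,0,6.4],[0,0,0,0,0,0,5.5],[0,0,0,0,0,0,5],[0,0,0,0,0,0,5],[0,0,0,0,0,0,5],[0,0,0,0,0,0,5],[0,0,0,0,0,0,5],[0,0,0,0,0,0,5]]'
```

```text
t: 3.08
ee_pos: [0.4786, -0.3909, 0.1855]
orientation: [[0.949, 0.315, 0.001], [0.315, -0.949, -0.001], [0.001, 0.001, -1.0]]
contact_force: [-0.4, -0.6, -0.4]
gripper_width: 0.974
finger_force: 0.0
t: 3.75
ee_pos: [0.4783, -0.3907, 0.1849]
orientation: [[0.949, 0.315, 0.0], [0.315, -0.949, -0.0], [0.0, 0.0, -1.0]]
contact_force: [-0.3, 1.7, 1.3]
gripper_width: 0.682
finger_force: 30.0
```

```bash
python3 -m crank '[[0,0,0,0,0,-2,5],[0,0,0,0,0,-5,5],[0,0,0,0,0,-8,5],[0,0,0,1,-2,-10,5],[0,0,0,2.5,-5,-11,5],[0,0,0,4,-8.5,-11,5],[0,0,0,5.5,-12,-11,5],[0,0,0,7,-15.5,-11,5],[0,0,0,8.5,-19,-11,5],[0,0,0,10,-22.5,-11,5],[0,0,0,11.5,-26,-11,5],[0,0,0,13,-29.5,-11,5]]'
python3 -m crank '[[0,0,0,1.3,-3,0,5],[0,0,0,1.8,-4.2,0,5],[0,0,0,1.8,-4.2,0,5],[0,0,0,1.8,-4.2,0,5]]'
python3 - <<'E'
from h import *
for c in('scene','side','wrist'):
 d=snap(c,c+'2.png')
 for n in('stage_top','pivot','handle','dish_center'):
  for r in spotter.pinpoint(n,c): print(c,n,np.round(r['xyz'],4),round(r['conf'],2),proj(d,r['xyz']))
plan([.512,-.024,.071],108.4)
E
```

```text
t: 4.75
ee_pos: [0.5083, -0.0679, 0.2947]
orientation: [[0.949, 0.315, 0.0], [0.315, -0.949, -0.0], [0.0, 0.0, -1.0]]
contact_force: [0.4, -0.2, -0.1]
gripper_width: 0.679
finger_force: 30.0
t: 5.08
ee_pos: [0.5124, -0.0235, 0.2947]
orientation: [[0.948, 0.317, -0.0], [0.317, -0.948, -0.0], [-0.0, 0.0, -1.0]]
contact_force: [-0.5, -1.0, -0.4]
gripper_width: 0.679
finger_force: 30.0
scene stage_top [ 0.5142 -0.0259  0.05  ] 0.63 [306. 207.]
scene pivot [0.6169 0.009  0.0873] 0.7 [339. 220.]
scene handle [0.5391 0.16   0.1239] 0.84 [366. 165.]
scene dish_center [ 0.3728 -0.3876  0.009 ] 0.73 [170. 244.]
scene dish_center [ 0.4968 -0.2844  0.0041] 0.6 [225. 259.]
scene dish_center [ 0.5112 -0.0247  0.1155] 0.43 [305. 193.]
side stage_top [ 0.5139 -0.023   0.0539] 0.94 [329. 202.]
side pivot [0.6155 0.015  0.0879] 0.87 [296. 195.]
side handle [0.538  0.1553 0.1288] 0.91 [309. 210.]
side handle [0.6176 0.0148 0.0868] 0.44 [296. 195.]
side dish_center [ 0.3721 -0.3883  0.0125] 0.65 [382. 169.]
side dish_center [ 0.5137 -0.0251  0.1173] 0.61 [330. 185.]
side dish_center [ 0.4991 -0.2767  0.0012] 0.42 [346. 181.]
wrist stage_top [ 0.5118 -0.0206  0.0523] 0.88 [316. 212.]
wrist pivot [0.6138 0.0097 0.0919] 0.85 [320.  60.]
wrist dish_center [ 0.5185 -0.0246  0.1189] 0.84 [324. 244.]
wrist dish_center [ 0.4989 -0.2832  0.0076] 0.62 [554. 284.]
wrist dish_center [0.6198 0.0078 0.0919] 0.16 [326.  50.]
grasp now [ 0.5125 -0.0242  0.1308] turn [ 0. -0. -0.] shift [-0.04 -0.03  5.98] w 0.6790094781220473 f [ 0.4  0.9 -0.1] t 5.8333
```

View pics/wrist2.png

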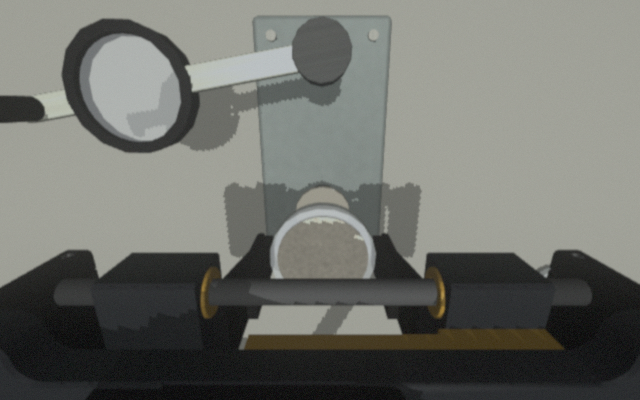

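The wrist view shows the dish held level, rim from (271,253) to (375,253), with the white stage just behind it. The hub top is at (322,50), the plate corners are at (254,17) and (390,17), and the arm is swung out to the left. I'll compute the stage centre from the hub and plate.

Run:
```python
from h import *
d=snap('wrist')
a=ray(d,(254,17),.012);b=ray(d,(390,17),.012);v=a-b
print('plate w',np.linalg.norm(v),'viewer yaw',np.degrees(np.arctan2(v[1],v[0]))-90)
p=ray(d,(254,17),.012);q=ray(d,(264,235),.012);print('edge L',np.degrees(np.arctan2(*(p-q)[1::-1])))
p=ray(d,(390,17),.012);q=ray(d,(377,235),.012);print('edge R',np.degrees(np.arctan2(*(p-q)[1::-1])))
h=ray(d,(322,50),.104);print('hub',h)
for y in(17.,18.5,20): print(y,'stage from hub',h[:2]-.11*np.array([np.cos(np.radians(y)),np.sin(np.radians(y))]))
far=ray(d,(323,206),.126);M=d['T'];o=status.get_obs();X=np.array(o['orientation'])[:,0]
print('dish from far rim',far-.030*X,'L/R',ray(d,(271,253),.125),ray(d,(375,253),.125))
print('stage far edge px->', ray(d,(322,184),.05)-.022*X)
print(o['ee_pos'])
```

```text
plate w 0.10599842992904412 viewer yaw 18.408426299933495
edge L 17.42974069335141
edge R 18.464808004891232
hub [0.61728611 0.01003806 0.104     ]
17.0 stage from hub [ 0.51209259 -0.02212283]
18.5 stage from hub [ 0.51297051 -0.02486545]
20 stage from hub [ 0.51391992 -0.02758416]
dish from far rim [ 0.51425929 -0.02482825  0.12600135] L/R [0.5064656  0.00351607 0.125     ] [ 0.5250594  -0.05224108  0.125     ]
stage far edge px-> [ 0.51412679 -0.02414843  0.05000099]
[ 0.51243614 -0.02414027  0.29473705]
```

```bash
python3 -m crank '[[0,0,0,0,0,1.5,5],[0,0,0,0,0,3,5],[0,0,0,0,0,4.3,5],[0,0,0,0,0,5.2,5],[0,0,0,0,0,5.6,5],[0,0,0,0,0,5.8,5],[0,0,0,0,0,5.9,5],[0,0,0,0,0,5.95,5],[0,0,0,0,0,5.95,5],[0,0,0,0,0,5.95,5],[0,0,0,0,0,5.95,5]]'
```

```text
t: 6.8
ee_pos: [0.5127, -0.0242, 0.2358]
orientation: [[0.949, 0.315, 0.001], [0.315, -0.949, -0.0], [0.001, 0.0, -1.0]]
contact_force: [0.6, 0.2, 0.2]
gripper_width: 0.678
finger_force: 30.0
```

```bash
python3 -m crank '[[0,0,0,0,0,0.05,5],[0,0,0,0,0,0.08,5],[0,0,0,0,0,0.08,5],[0,0,0,0,0,0.08,6.2],[0,0,0,0,0,0.08,6.6],[0,0,0,0,0,0.08,7.5],[0,0,0,0,0,0.08,8.4],[0,0,0,0,0,0.08,8.7],[0,0,0,0,0,0.08,8.7],[0,0,0,0,0,0.08,8.7]]'
python3 - <<'E'
from h import *
for c in('scene','side','wrist'):
 d=snap(c,c+'3.png')
 for n in('stage_top','dish_center','handle','pivot'):
  for r in spotter.pinpoint(n,c): print(c,n,np.round(r['xyz'],4),round(r['conf'],2),proj(d,r['xyz']))
E
```

```text
t: 7.63
ee_pos: [0.5124, -0.0242, 0.2344]
orientation: [[0.949, 0.315, -0.0], [0.315, -0.949, -0.0], [-0.0, -0.0, -1.0]]
contact_force: [-0.3, -1.0, -0.4]
gripper_width: 0.984
finger_force: 0.0
scene stage_top [ 0.509  -0.0244  0.0521] 0.82 [306. 205.]
scene dish_center [ 0.5107 -0.0255  0.0558] 0.7 [306. 205.]
scene dish_center [ 0.3695 -0.3878  0.0106] 0.6 [169. 243.]
scene dish_center [ 0.4959 -0.2824  0.0012] 0.56 [226. 258.]
scene handle [0.537  0.1579 0.1252] 0.88 [365. 165.]
scene pivot [0.6191 0.0081 0.0929] 0.81 [339. 220.]
side stage_top [ 0.5146 -0.025   0.0538] 0.8 [329. 201.]
side dish_center [ 0.5133 -0.0231  0.0631] 0.54 [330. 199.]
side dish_center [ 0.369  -0.3857  0.0136] 0.47 [383. 169.]
side dish_center [ 0.4977 -0.2771  0.0038] 0.41 [347. 180.]
side handle [0.5368 0.1574 0.1297] 0.95 [309. 210.]
wrist dish_center [ 0.5205 -0.0262  0.0608] 0.76 [329. 244.]
wrist pivot [0.6174 0.0111 0.0895] 0.66 [319.  28.]
wrist pivot [ 0.5172 -0.0232  0.0609] 0.64 [322. 247.]
```

View pics/wrist3.png

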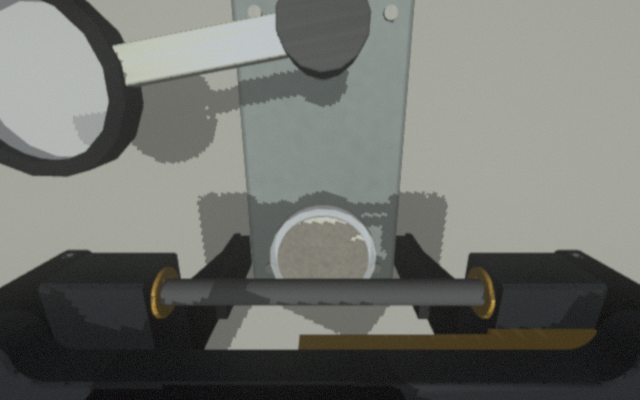

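The dish sits on the stage with the fingers open; its rim runs from (271,255) to (376,255), centred on the plate at u≈323. Next I'll go up and over to the handle.

```bash
python3 -m crank '[[0,0,0,0,0,-1.5,8.7],[0,0,0,0,0,-4,8.7],[0,0,0,0,0,-8,8.7],[0,0,0,0,0,-12,8.7],[0,0,0,0,0,-14,8.7],[0,0,0,0,0,-14,8.7],[0,0,0,0,0,-14,8.7]]'
python3 - <<'E'
from h import *
plan([.538,.1585,.21],68.3)
print(status.get_obs()['joints'])
E
```

```text
t: 8.97
ee_pos: [0.5129, -0.0242, 0.3761]
orientation: [[0.949, 0.315, 0.004], [0.315, -0.949, -0.001], [0.003, 0.002, -1.0]]
contact_force: [0.2, -0.4, -0.3]
gripper_width: 1.0
finger_force: 0.0
grasp now [ 0.5134 -0.0243  0.2121] turn [ 0.001 -0.004  0.7  ] shift [  8.15 -16.55   0.2 ] w 0.999806716619339 f [ 0.2 -0.4 -0.3] t 8.9667
[-1.15108047e+01 -1.53263184e+00  1.05828294e+02 -4.97055497e-05
  7.54957871e+01  6.01074920e+01]
```

```bash
python3 -m crank '[[0,0,0.7,8.1,-16.5,0,8.7],[0,0,0.7,8.1,-16.5,0,8.7],[0,0,0.7,8.1,-16.5,0,8.7],[0,0,0.7,8.1,-16.5,0,8.7],[0,0,0.7,8.1,-16.5,0,8.7],[0,0,0.7,8.1,-16.5,0,8.7],[0,0,0.7,8.1,-16.5,0,8.7],[0,0,0.7,8.1,-16.5,0,8.7],[0,0,0.7,8.1,-16.5,0,8.7]]'
python3 - <<'E'
from h import *
d=snap('wrist','wrist4.png')
for n in('handle','pivot','dish_center','stage_top'):
  for r in spotter.pinpoint(n,'wrist'): print(n,np.round(r['xyz'],4),round(r['conf'],2),proj(d,r['xyz']))
print(proj(d,[.538,.1585,.151]),proj(d,[.5132,-.0245,.066]))
plan([.538,.1585,.128],68.3)
E
```

```text
t: 9.72
ee_pos: [0.5369, 0.1572, 0.373]
orientation: [[0.93, -0.368, -0.002], [-0.368, -0.93, -0.001], [-0.002, 0.002, -1.0]]
contact_force: [-0.9, 0.4, 0.7]
gripper_width: 1.001
finger_force: 0.0
handle [0.5337 0.1591 0.1282] 0.93 [320. 217.]
dish_center [ 0.5161 -0.0215  0.0569] 0.81 [497. 143.]
[319. 222.] [506. 146.]
grasp now [0.5374 0.1571 0.2104] turn [ 0.    -0.    -0.001] shift [ 0.01 -0.15  8.24] w 1.0010444664946792 f [-0.5 -0.3  0.3] t 9.9667
```

View pics/wrist4.png

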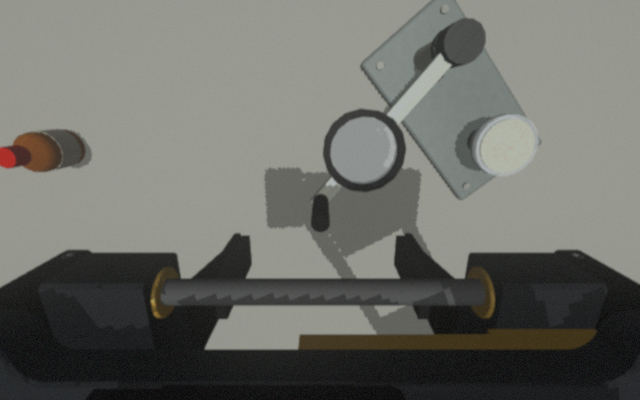

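The wrist view shows the handle top at (320,222), where predicted and between the fingers. The dish centre is at (505,146), matching the predicted stage centre at (506,146). So I'll descend and grip.

```bash
python3 -m crank '[[0,0,0,0,-0.1,2.5,8.7],[0,0,0,0,-0.1,5,8.7],[0,0,0,0,-0.1,7,8.7],[0,0,0,0,-0.1,8.2,8.7],[0,0,0,0,-0.1,8.2,8.7],[0,0,0,0,-0.1,8.2,6],[0,0,0,0,-0.1,8.2,4],[0,0,0,0,-0.1,8.2,2.5],[0,0,0,0,-0.1,8.2,1],[0,0,0,0,-0.1,8.2,0.5],[0,0,0,0,-0.1,8.2,0.5],[0,0,0,0,-0.1,8.2,0.5]]'
python3 -m crank '[[0,0,0,0,0,0,0.5],[0,0,0,0,0,0,0.5],[0,0,0,0,0,0,0.5],[0,0,0,0,0,0,0.5]]'
python3 - <<'E'
from h import *
o=status.get_obs();M=np.array(o['orientation']);plan([.538,.1585,.128],68.3)
g=np.array(o['ee_pos'])+.164*M[:,2];P=np.array([.6172,.0103]);v=g[:2]-P;r=np.linalg.norm(v);a0=np.arctan2(v[1],v[0]);print(r,np.degrees(a0))
for k in range(2,83,4):
  a=a0+np.radians(k);t=np.r_[P+r*np.array([np.cos(a),np.sin(a)]),.128]
  print(k,(M.T@np.r_[t[:2]-g[:2],0]*100).round(1)[:2])
E
```

```text
t: 10.97
ee_pos: [0.5377, 0.1589, 0.2928]
orientation: [[0.929, -0.37, 0.001], [-0.37, -0.929, 0.0], [0.001, -0.0, -1.0]]
contact_force: [-0.2, 0.1, 0.1]
gripper_width: 0.551
finger_force: 0.0
t: 11.3
ee_pos: [0.5376, 0.1589, 0.2924]
orientation: [[0.929, -0.37, -0.0], [-0.37, -0.929, -0.0], [-0.0, 0.0, -1.0]]
contact_force: [0.1, 0.2, 0.1]
gripper_width: 0.247
finger_force: 0.0
grasp now [0.5376 0.1589 0.1284] turn [ 0.  0. -0.] shift [0.05 0.02 0.04] w 0.24731538296199237 f [0.1 0.2 0.1] t 11.3
0.1685686141875702 118.17145939375209
2 [-0.4  0.5]
6 [-1.1  1.4]
10 [-1.7  2.4]
14 [-2.2  3.4]
18 [-2.7  4.5]
22 [-3.1  5.6]
26 [-3.5  6.8]
30 [-3.7  7.9]
34 [-3.9  9.1]
38 [-4.  10.2]
42 [-4.  11.4]
46 [-3.9 12.6]
50 [-3.7 13.8]
54 [-3.5 14.9]
58 [-3.1 16. ]
62 [-2.7 17.1]
66 [-2.3 18.2]
70 [-1.7 19.3]
74 [-1.1 20.3]
78 [-0.4 21.2]
82 [ 0.3 22.1]
```

```bash
python3 -m crank '[[0,0,0,0,0,0,0.5],[0,0,0,0,0,0,0.5],[0,0,0,0,0,0,0.5],[0,0,0,0,0,0,0.5]]'
```

```text
t: 11.63
ee_pos: [0.5376, 0.1588, 0.2924]
orientation: [[0.929, -0.37, -0.0], [-0.37, -0.929, -0.0], [-0.0, 0.0, -1.0]]
contact_force: [0.1, -1.5, -0.2]
gripper_width: 0.15
finger_force: 30.0
```

```bash
python3 -m crank '[[0,0,0,-0.4,0.5,0,0.5],[0,0,0,-1.1,1.4,0,0.5],[0,0,0,-1.7,2.4,0,0.5],[0,0,0,-2.2,3.4,0,0.5],[0,0,0,-2.7,4.5,0,0.5],[0,0,0,-3.1,5.6,0,0.5],[0,0,0,-3.5,6.8,0,0.5],[0,0,0,-3.7,7.9,0,0.5],[0,0,0,-3.9,9.1,0,0.5],[0,0,0,-4,10.2,0,0.5],[0,0,0,-4,10.2,0,0.5],[0,0,0,-4,10.2,0,0.5]]'
python3 - <<'E'
from h import *
o=status.get_obs();M=np.array(o['orientation'])
g=np.array(o['ee_pos'])+.164*M[:,2];P=np.array([.6172,.0103]);v=g[:2]-P;r=np.linalg.norm(v);a0=np.arctan2(v[1],v[0]);print(r,np.degrees(a0),o['contact_force'],o['gripper_width'])
r=.1685
for k in list(range(3,39,4))+[40,41,42,43]:
  a=a0+np.radians(k);t=P+r*np.array([np.cos(a),np.sin(a)])
  print(k,(M.T@np.r_[t-g[:2],0]*100).round(2)[:2])
E
```

```text
t: 12.63
ee_pos: [0.4614, 0.0794, 0.2924]
orientation: [[0.929, -0.371, -0.002], [-0.371, -0.929, 0.003], [-0.003, -0.002, -1.0]]
contact_force: [-4.2, 5.3, 3.1]
gripper_width: 0.148
finger_force: 30.0
0.17099170563621882 155.98472471080314 [-4.24480198  5.25644626  3.09215096] 0.14755455295903228
3 [0.24 0.89]
7 [0.29 2.07]
11 [0.43 3.23]
15 [0.65 4.39]
19 [0.95 5.53]
23 [1.33 6.64]
27 [1.78 7.73]
31 [2.31 8.78]
35 [2.91 9.79]
40 [ 3.76 10.99]
41 [ 3.94 11.22]
42 [ 4.13 11.45]
43 [ 4.32 11.67]
```

```bash
python3 -m crank '[[0,0,0,0.1,0.9,0,0.5],[0,0,0,0.2,2.1,0,0.5],[0,0,0,0.4,3.2,0,0.5],[0,0,0,0.6,4.4,0,0.5],[0,0,0,0.9,5.5,0,0.5],[0,0,0,1.3,6.6,0,0.5],[0,0,0,1.8,7.7,0,0.5],[0,0,0,2.3,8.8,0,0.5],[0,0,0,2.9,9.8,0,0.5],[0,0,0,3.7,11,0,0.5],[0,0,0,4.1,11.4,0,0.5],[0,0,0,4.1,11.4,0,0.5]]'
cat > m.py <<'E'
from h import *
o=status.get_obs();M=np.array(o['orientation'])
g=np.array(o['ee_pos'])+.164*M[:,2];P=np.array([.6172,.0103]);v=g[:2]-P;r=np.linalg.norm(v);a0=np.arctan2(v[1],v[0]);print(r,np.degrees(a0),o['contact_force'],o['gripper_width'],M.T@[*(np.array([-v[1],v[0]])/r),0])
import sys
for c in('scene','side','wrist'):
 d=snap(c,c+sys.argv[1]+'.png')
 for n in('handle','pivot','dish_center','stage_top'):
  for r in spotter.pinpoint(n,c):
   if r['xyz'][1]>-.2:print(c,n,np.round(r['xyz'],4),round(r['conf'],2),proj(d,r['xyz']))
E
python3 m.py 5
```

```text
t: 13.63
ee_pos: [0.4581, -0.0424, 0.2924]
orientation: [[0.929, -0.371, -0.002], [-0.371, -0.929, 0.001], [-0.002, -0.001, -1.0]]
contact_force: [-5.2, 4.1, 6.2]
gripper_width: 0.152
finger_force: 30.0
0.1678355680981456 -161.79146316701227 [-5.24668656  4.13309158  6.23833879] 0.15192025942618226 [ 0.64266946  0.76614121 -0.00190015]
scene handle [ 0.4552 -0.0405  0.1236] 0.62 [289. 180.]
scene pivot [0.6167 0.0087 0.0906] 0.84 [339. 220.]
scene dish_center [ 0.5093 -0.0259  0.0551] 0.58 [305. 204.]
scene stage_top [ 0.5123 -0.0267  0.0503] 0.94 [306. 206.]
side handle [ 0.4562 -0.0439  0.1273] 0.68 [348. 181.]
side pivot [0.619  0.0144 0.0874] 0.61 [295. 195.]
side dish_center [ 0.5129 -0.0236  0.0595] 0.69 [330. 200.]
side stage_top [ 0.5133 -0.0229  0.0523] 0.75 [329. 202.]
wrist handle [ 0.4542 -0.0429  0.121 ] 0.65 [326. 261.]
wrist pivot [0.6168 0.0098 0.0903] 0.82 [124.  16.]
```

View pics/wrist5.png

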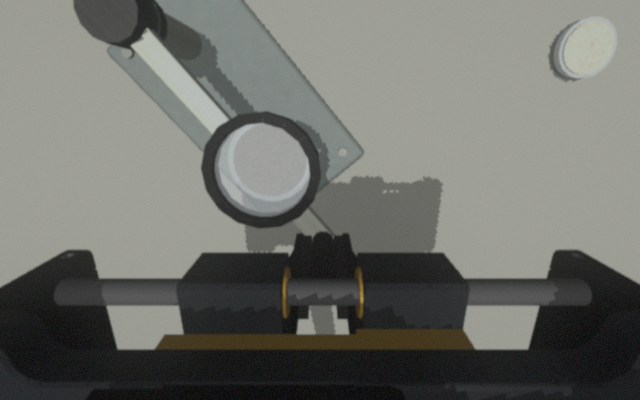

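The lens ring, centred at (262,168), is over the dish on the stage, with the arm near 198°. I'll push a few mm further to confirm it is at the stop.

```bash
python3 -m crank '[[0,0,0,0.1,0.1,0,0.5],[0,0,0,0.2,0.25,0,0.5],[0,0,0,0.2,0.25,0,0.5],[0,0,0,0.2,0.25,0,0.5],[0,0,0,0.2,0.25,0,0.5],[0,0,0,0.2,0.25,0,0.5],[0,0,0,0.2,0.25,0,0.5],[0,0,0,0.2,0.25,0,0.5]]'
python3 m.py 6
```

```text
t: 15.05
ee_pos: [0.4587, -0.0438, 0.2924]
orientation: [[0.929, -0.37, -0.002], [-0.37, -0.929, 0.003], [-0.003, -0.002, -1.0]]
contact_force: [-5.3, 7.2, 6.7]
gripper_width: 0.153
finger_force: 30.0
0.16774329227766957 -161.3309173642198 [-5.28850204  7.15598165  6.71494713] 0.152673105217492 [ 0.6477262   0.76186587 -0.0033417 ]
scene handle [ 0.4585 -0.0431  0.1248] 0.85 [288. 181.]
scene pivot [0.6184 0.0073 0.0914] 0.67 [339. 220.]
scene dish_center [ 0.5129 -0.0228  0.0559] 0.49 [307. 205.]
scene stage_top [ 0.5131 -0.0247  0.0498] 0.82 [307. 206.]
scene stage_top [0.6172 0.0086 0.0919] 0.61 [339. 220.]
side handle [ 0.4598 -0.0463  0.1276] 0.61 [347. 181.]
side pivot [0.6203 0.0167 0.087 ] 0.62 [295. 195.]
side dish_center [ 0.5128 -0.0219  0.0599] 0.59 [330. 200.]
side stage_top [ 0.5177 -0.0221  0.0521] 0.83 [328. 202.]
wrist handle [ 0.4554 -0.0431  0.1258] 0.65 [322. 266.]
wrist pivot [0.616  0.0097 0.0884] 0.67 [125.  22.]
```

The extra push moved the arm only 1.4 mm while the force rose to about 8.5 N. It is hard against the stop, and the dish is still centred.

```bash
python3 -c "from rig import workorder; print(workorder.job_done())"
```

```text
the job is handed in; nothing more can be done
None
```

The job is handed in: the middle-sized dish was released centred on the stage, and the gripper is holding the magnifier arm at its stop, but the hand-in call did not report a verdict.

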